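# Load a relay board into the programming jig and hold its pins on

## Robot

A 6-joint arm with a two-finger parallel gripper is mounted at the origin on a cart in front of the work surface, level with it; the furniture and walls round the work are solid. World frame = base frame: x ahead of the robot, y to its left, z up, the work surface at z = 0. Lengths are in m, angles in rad, forces in N, time in s.
With the tool pointing down it reaches from about 0.425 to 0.95 m from the base axis. Payload 3.5 kg.
Tool frame: the origin (TCP) lies between the finger pads; the fingertips stand 19 mm ahead of it and the grasp point (between the pads) is the TCP (ctrl.nose_length is the distance from the TCP to the fingertips, in m); z points along the fingers, y is the line along which they close (so a half turn about z gives the same grasp; the last joint's range is limited). The gripper opens to 85 mm and grips with 20 to 120 N. Pads are 22 mm wide; open, the fingers measure 114 mm over their backs; the gripper's body (76 mm by 85 mm) begins 54 mm behind the grasp point. The pads swing forward as they close: fully open they stand 13 mm farther back than shut.
Start: joints at [0.979, 0.286, 1.577, -0, 1.279, -0.15], TCP at [0.289, 0.61, 0.25] pointing down, gripper open.
Joint ranges: [-2.77, 2.77], [-0.9, 2.22], [0.21, 2.48], [-1.53, 4.67], [0.24, 2.81], [-2.84, 2.84]. Speed limits (rad/s): [2.79, 2.79, 3.14, 3.14, 3.14, 3.14].

## Interface

Orientations are given as a unit quaternion [x, y, z, w].
In Python, from plant import ctrl gives the robot as it stands.
- The arm moves only by the tool apply_moves, never from a script. Its argument "series" is a list of rows, each a list of 6 numbers: the shift along the world's x, y, z scaled (see below), then the turn, a rotation vector about the world's x, y, z scaled (see below). A call has 1 to 20 rows; each row is the pose to reach, as a shift and turn from the pose commanded when the call began; what a row does not reach only later rows make up. The controller multiplies each number of a shift by 0.8 m and each number of a turn by 45 degrees. A row lasts 1/8 s, in which the tool goes at most 62.5 mm and 10.7 degrees, less where a joint would pass 70% of its speed; a pose out of reach is approached as far as the arm can. A call with a number of a shift or a turn outside -1 to 1 is refused whole. A call with a gripper value outside its range is refused whole. "jaw" is the opening, from 0 (shut) to 1 (fully open), set as the call begins (left out, the last holds). The fingers move at their own pace and stop on an object; "squeeze" is the grip in N (left out, the last holds). Time passes only in rows, so rows that repeat a pose let the fingers close. It gives the time, the measured TCP pose, the force, the opening and the grip force at its end, in the units of the state.
- ctrl.get_state(): the state, without advancing time (a new reading comes with each control period).
- ctrl.read_camera(name): name is "side" or "top"; returns the picture (400x640x3 uint8, red, green, blue); there is no depth.
- ctrl.get_calibration(name): a dict with "fx", "fy", "cx", "cy" (pixels), "xyz" and "orientation" of the camera in the world. Camera axes: x right, y up, looking along -z (the intrinsics and any distortion apply to the point x, -y, -z); pixel columns grow to the right and rows downward; lengths in m; the calibration is good to about 2 mm. A picture is of the moment at which its call begins. get_calibration takes no time and is no camera call.
- ctrl.sign_off(): hands the job in; it is judged then, once.
Trained networks look in the newest picture that a camera, given by its name, has taken for a name from the list of things; names that differ only in an ending like _2 or _b are one class to them, and where a whole thing is asked for, a point or a joint stands for the part that bears it (a point fixed in the world has none). Each returns a list of dicts, best first, with "p" (0 to 1); they miss things now and then, are a little off and sometimes report something else, mostly with a low value. They report only what shows in the picture. A call takes as long as a camera call.
- ctrl.boxes_of(thing, camera): "xy" ([column, row] as shares, 0 to 1, of the picture: columns of its width, rows of its height, amid what is visible of it).
- ctrl.silhouettes(thing, camera): "pixels" (400x640 bool, what is visible of it) and "xy" ([column, row] as shares, 0 to 1, of the picture: columns of its width, rows of its height, amid what is visible of it).
The state is a dict: "time": time; "qpos": joint angles; "dq": joint speeds; "joint_efforts": joint torques, N m; "eef_pos": TCP position; "tcp_rot": TCP orientation; "contact_force": force on the tool from outside, world axes, zero at the start; "wrist_torque": the same for the moment, N m; "opening": opening from 0.0 (shut) to 1.0 (fully open); "finger_force": force on a finger pad.
Only numpy, scipy, OpenCV 4.12 (cv2) and the standard library are available. Lean on these libraries where they do the work, as an engineer would, in place of code of your own. Each camera call takes 0.05 s, during which the arm holds its last target. There are 200 camera calls.

## Task

Slide the green relay board, pads first, under the lips of the programming jig until it is fully home against the stop, and let go of it. Then pull the jig's sprung slide towards the jig's mouth by its black knob until the orange pointer stands in the green mark, never into the red, and finish still holding it there with the pins pressed on the board. Leave the other things on the cabinet where they are.

Things in the scene. Friction and masses are not known exactly. Their poses are not given: they have to be found in the camera images.
- board: loose green circuit board, 100 (x) x 50 (y) x 3 (z) mm, 60 g, flat, components up; origin: centre of its underside. +x points to the bare end with six round pads; at the -x end stand a blue relay and, at the very edge, a green screw-terminal strip 8 x 30 mm, 13 mm high. At the start +x is within 35 degrees of straight ahead; it lies left or right of the jig
- relay (a point): centre of the top of the board's blue relay: a box 28 (board x) x 13 (board y) mm, from 3 to 28 mm above the board's underside, centred 26 mm towards -x from the board's centre; nothing stands beside it in y. Take the board by it, fingers closing along board y
- board_nose (a point): middle of the board's +x (pad) edge, at its underside; axes as the board
- jig: programming jig fixed to the cabinet top; origin on the cabinet top. x points from its mouth inwards, z up. Base x -95 to +75 mm, y -48 to +48; its upper face, 12 mm up, is the bed, open from above where x < -48. Housing: front face at x = -38, top plate 62 mm up, gibs and slide 74 mm, knob 110 mm
- jig_mouth (a point): on the bed, in the middle of the mouth at the housing's front face; axes as the jig. From here the board slides 48 mm along +x to the stop, between walls 52 mm apart (flared guides 5 mm high spread to 62 mm apart 23 mm before it) and under 5 mm wide lips 6 mm above the bed (lead-in begins 9 mm before it). The pin plate hangs above, so the board cannot be put in from above
- jig_stop (a point): middle of the stop's face on the bed, axes as the jig; 10 mm towards +x from the jig's origin. Fully home, board_nose touches it and the relay's centre is 76 mm in front of it
- draw_slide (a joint): travel (m) of the slide on top of the jig along the jig's -x: 0 at rest, grows as pulled to the mouth; green mark 0.022 to 0.028, red from 0.031, stop 0.037. Return spring about 4 N at rest, 12 N at the mark; let go, it flies back. A wedge lowers the pins 0.4 mm per mm: they touch a home board at about 0.018 and press about 3 N at the mark
- pins: the six sprung brass test pins (two rows of three, rows 12 mm apart under the clear pin plate, inside the jig); origin at the middle of their tips, 10 mm above the bed while the slide is at rest
- knob (a point): centre of the slide's black upright round knob, 24 mm across, from 84 to 110 mm above the cabinet top (this point 97 mm up, at rest 20 mm towards +x from the jig's origin); free all round above 76 mm
- pointer (a point): tip line of the orange pointer on the slide, over the white scale on the jig's right gib
- green_mark (a point): centre of the green mark on the scale; axes as the jig; the mark reaches 3 mm either way along x; the red field lies beyond it, from 6 mm towards -x of this point
- rosin_tin: bystander: round clear tin of rosin lumps, 63 mm across, 25 mm high, left or right of the jig (where the board is not); origin under its centre
- mug: bystander: beige mug with a handle, 94 mm high, back right corner; origin under its centre
- multimeter: bystander: black multimeter lying face up, 145 x 89 x 46 mm, back left corner; origin under its centre
- solder_spool: bystander: blue reel of solder, 60 mm across, 34 mm high, back right; origin under its centre

How it is judged:
By the outcome, as a careful person would: the job done as asked, in the order asked, and still so for the second after the job is handed in, while the arm keeps its last pose, push and grip.
It also fails if it takes over 53 s, if anything falls off the work surface, if the arm or the gripper's body presses on something with over 40 N, if the wrist force passes 120 N, or if a joint passes its speed limit or range.

## Working session

There is one attempt and no reset: what is moved stays moved. The work goes in short steps, Python scripts to look and compute and a tool call to move; the robot and the scene stay as the last step left them, time stands still between calls to the robot, and variables do not carry over. Pictures are saved under pics/ and viewed, at most 10 in all, crops included, and the job is handed in when it is done.

Besides the shell and the picture viewer there is one more tool, called after ">>>" as name(argument=value, ...), one argument or row to a line, values as JSON. apply_moves: Moves the arm, as the interface text tells. Shifts and turns lie within -1 to 1; 1 stands for 0.8 m of shift or 45 degrees of turn. Its arguments: {"type":"object","properties":{"series":{"type":"array"},"jaw":{"type":"number"},"squeeze":{"type":"number"}},"required":["series"]}

```bash
ls; mkdir -p pics; python3 - <<'E'
from plant import ctrl
import cv2, numpy as np
s=ctrl.get_state(); print({k:np.round(v,3) for k,v in s.items()}, ctrl.nose_length)
for n in("side","top"):
    im=ctrl.read_camera(n); cv2.imwrite(f"pics/{n}0.png",im[:,:,::-1]); print(n,ctrl.get_calibration(n))
    for t in("board","relay","board_nose","jig","jig_mouth","jig_stop","knob","pointer","green_mark","pins","rosin_tin","mug","solder_spool","multimeter"):
        for d in ctrl.boxes_of(t,n)[:2]: print(t,n,round(d["p"],2),np.round(np.array(d["xy"])*[640,400],1))
E
```

```text
pics
{'time': np.float64(0.0), 'qpos': array([ 0.979,  0.287,  1.578, -0.   ,  1.279, -0.15 ]), 'dq': array([ 0.001, -0.002,  0.   , -0.   , -0.002,  0.   ]), 'joint_efforts': array([ 2.0000e-03, -4.0597e+01, -2.9263e+01, -0.0000e+00,  6.0000e-03,
       -0.0000e+00]), 'eef_pos': array([0.288, 0.61 , 0.249]), 'tcp_rot': array([ 0.219,  0.976, -0.001, -0.   ]), 'contact_force': array([-0.307,  0.116, -0.51 ]), 'wrist_torque': array([ 0.078, -0.039, -0.054]), 'finger_force': np.float64(0.0), 'opening': np.float64(1.002)} 0.019
side {'fx': 435.2141165469067, 'fy': 435.2141165469067, 'cx': 320.8432424644018, 'cy': 195.3832257420843, 'xyz': array([0.51264151, 0.60478503, 0.66437836]), 'orientation': array([-0.0217115 ,  0.42375337,  0.90420594, -0.0487167 ])}
board side 0.86 [342.5 177. ]
relay side 0.73 [345.4 174.5]
board_nose side 0.93 [344.3 179.2]
board_nose side 0.35 [296.1 211. ]
jig side 0.66 [306.1 226.2]
jig_mouth side 0.73 [309.3 227. ]
jig_stop side 0.56 [308.2 226.9]
jig_stop side 0.29 [300.2 210.6]
knob side 0.75 [297.5 209.8]
pointer side 0.85 [296.3 210.4]
green_mark side 
[... 282 characters left out ...]
'orientation': array([ 0.07667416, -0.07376105, -0.68864692,  0.71724877])}
board top 0.95 [404.6 239.5]
relay top 0.93 [402.3 239.5]
board_nose top 0.84 [405.6 241.8]
board_nose top 0.2 [317.5 213.6]
jig top 0.94 [319.  214.3]
jig_mouth top 0.92 [318.7 216.4]
jig_stop top 0.71 [316.2 211.7]
knob top 0.56 [315.6 199.2]
knob top 0.52 [225.1 173.5]
pointer top 0.82 [318.  198.4]
green_mark top 0.9 [321.9 215.1]
pins top 0.35 [434.  176.1]
rosin_tin top 0.68 [218.1 263. ]
rosin_tin top 0.66 [320.5 215.2]
mug top 0.79 [435.2 176.5]
mug top 0.58 [226.6 173.3]
solder_spool top 0.53 [390.3 177.3]
solder_spool top 0.44 [319.7 213.2]
multimeter top 0.73 [389.1 177.1]
multimeter top 0.68 [224.  173.3]
```

```bash
python3 - <<'E'
import cv2
a=cv2.imread("pics/top0.png")[150:300,190:460]; cv2.imwrite("pics/topc.png",cv2.resize(a,None,fx=2.96,fy=2.96,interpolation=cv2.INTER_CUBIC))
a=cv2.imread("pics/side0.png")[130:330,230:430]; cv2.imwrite("pics/sidec.png",cv2.resize(a,None,fx=3,fy=3,interpolation=cv2.INTER_CUBIC))
E
```

```text
(no output)
```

View pics/topc.png

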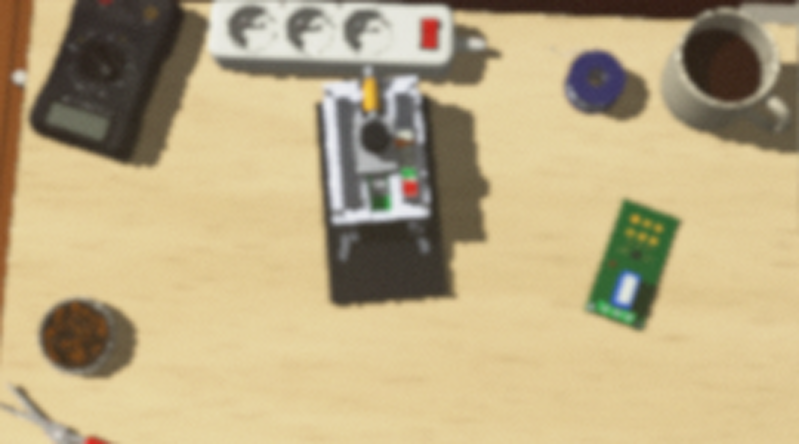

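View pics/sidec.png

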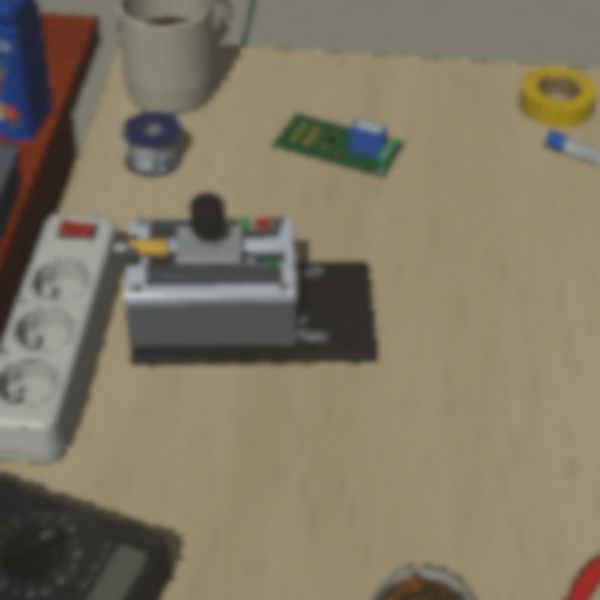

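```bash
cat > h.py <<'E'
import numpy as np, cv2
from scipy.spatial.transform import Rotation as R
from scipy.optimize import minimize
from plant import ctrl
CAL={n:ctrl.get_calibration(n) for n in("side","top")}
def proj(P,n):
    c=CAL[n]; q=(np.atleast_2d(P)-c["xyz"])@R.from_quat(c["orientation"]).as_matrix()
    return np.c_[c["cx"]-c["fx"]*q[:,0]/q[:,2], c["cy"]+c["fy"]*q[:,1]/q[:,2]]
def ray(uv,n,z):
    c=CAL[n]; d=R.from_quat(c["orientation"]).as_matrix()@[(uv[0]-c["cx"])/c["fx"],-(uv[1]-c["cy"])/c["fy"],-1]
    return c["xyz"]+d*(z-c["xyz"][2])/d[2]
def box(a,b,c,d,e,f): return np.array([[x,y,z] for x in(a,b) for y in(c,d) for z in(e,f)])/1000
def cyl(x,y,r,e,f): return np.array([[x+r*np.cos(t),y+r*np.sin(t),z] for t in np.linspace(0,6.283,24) for z in(e,f)])/1000
BOARD=[box(-50,50,-25,25,0,3),box(-40,-12,-6.5,6.5,3,28),box(-50,-42,-15,15,3,16)]
def JIG(xe=65,hw=40,t=0): return [box(-95,75,-48,48,0,12),box(-38,xe,-hw,hw,12,62),box(-38,xe,-26,26,62,72),cyl(20-t,0,12,74,110)]
def place(parts,x,y,yaw,z=0):
    M=R.from_euler("z",yaw).as_matrix(); return [p@M.T+[x,y,z] for p in parts]
S=4
def render(parts,n):
    m=np.zeros((400*S,640*S),np.uint8)
    for p in parts:
        h=cv2.convexHull(((proj(p,n)+.5)*S*16).astype(np.int32)); cv2.fillConvexPoly(m,h,255,shift=4)
    return cv2.resize(m,(640,400),interpolation=cv2.INTER_AREA)/255.
def sil(t,n):
    d=ctrl.silhouettes(t,n); return d[0]["pixels"].astype(float) if d else None
def fit(model,masks,x0,step=(.02,.02,.1)):
    f=lambda p:sum(np.abs(render(model(p),n)-m).sum()/m.sum() for n,m in masks.items())
    sx=np.vstack([x0]+[np.array(x0)+np.eye(len(x0))[i]*step[i] for i in range(len(x0))])
    r=minimize(f,x0,method="Nelder-Mead",options=dict(initial_simplex=sx,xatol=1e-4,fatol=1e-4,maxiter=600)); return r.x,r.fun
E
python3 - <<'E'
from h import *
for n in CAL: ctrl.read_camera(n)
mb={n:sil("board",n) for n in CAL}; mj={n:sil("jig",n) for n in CAL}; print([m.sum() for m in [*mb.values(),*mj.values()]])
np.savez("m.npz",bs=mb["side"],bt=mb["top"],js=mj["side"],jt=mj["top"])
b0=ray([402,240],"top",.003); j0=ray([318.7,216],"top",.03); print(b0,j0)
bm=lambda p:place(BOARD,*p[:3]); jm=lambda p:place(JIG(p[3]*1000,p[4]*1000),*p[:3])
for ms in(["top"],["side"],["top","side"]):
    x,f=fit(bm,{n:mb[n] for n in ms},[*b0[:2],-.35]); print("board",ms,x.round(4),round(f,3))
    x,f=fit(jm,{n:mj[n] for n in ms},[*j0[:2],.0,.065,.044],(.02,.02,.1,.01,.005)); print("jig",ms,x.round(4),round(f,3))
# clicks from the crop
c=lambda u,v:(190+u/2.96,150+v/2.96)
for k,uv,z in(("basecornL",(331,304),.012),("basecornR",(452,298),.012),("knobtop",(376,137),.110),("green",(409,174),.07)): print(k,ray(c(*uv),"top",z).round(4))
for cc in CAL:
    print(cc,[ (t,(np.array(d["xy"])*[640,400]).round(1)) for t in("jig","board") for d in ctrl.silhouettes(t,cc)[:1]])
E
```

```text
[np.float64(601.0), np.float64(798.0), np.float64(3613.0), np.float64(2971.0)]
[ 0.54505488 -0.25766221  0.003     ] [ 0.59090901 -0.05350772  0.03      ]
board ['top'] [ 0.5491 -0.2616 -0.3237] 0.08
jig ['top'] [ 0.6058 -0.0499  0.1334  0.0737  0.0371] 0.037
board ['side'] [ 0.5511 -0.2612 -0.3242] 0.061
jig ['side'] [ 0.6094 -0.0548  0.134   0.0744  0.0375] 0.068
board ['top', 'side'] [ 0.5504 -0.2617 -0.3221] 0.153
jig ['top', 'side'] [ 0.607  -0.0503  0.1309  0.0745  0.0369] 0.129
basecornL [ 0.5033 -0.0166  0.012 ]
basecornR [ 0.5121 -0.1143  0.012 ]
knobtop [ 0.6202 -0.0498  0.11  ]
green [ 0.601  -0.0757  0.07  ]
side [('jig', array([305.1, 226.8])), ('board', array([343.1, 178.5]))]
top [('jig', array([319.3, 212.1])), ('board', array([405.9, 239. ]))]
```

```bash
python3 - <<'E'
from h import *
from scipy.ndimage import shift
def ov(n,c,f,items):
    im=cv2.imread(f"pics/{n}0.png")[c[1]:c[3],c[0]:c[2]]; im=cv2.resize(im,None,fx=f,fy=f,interpolation=cv2.INTER_CUBIC)
    for parts,col in items:
        for p in parts:
            h=cv2.convexHull((((proj(p,n)+.5-[c[0],c[1]])*f)*16).astype(np.int32)); cv2.polylines(im,[h],True,col,1,cv2.LINE_AA,4)
    return im
j=place(JIG(74,37),.607,-.0503,.131); m=np.load("m.npz")
a=ov("top",(290,165,350,257),6,[(j,(0,0,255))]); b=ov("side",(265,190,360,255),4.2,[(j,(0,0,255))])
for im,k,c,f in((a,"jt",(290,165,350,257),6),(b,"js",(265,190,360,255),4.2)):
    mm=cv2.resize(m[k][c[1]:c[3],c[0]:c[2]].astype(np.uint8),(im.shape[1],im.shape[0]),interpolation=cv2.INTER_NEAREST)
    cv2.drawContours(im,cv2.findContours(mm,0,2)[0],-1,(0,255,255),1)
o=np.zeros((560,770,3),np.uint8); o[:a.shape[0],:a.shape[1]]=a; o[:b.shape[0],365:365+b.shape[1]]=b; cv2.imwrite("pics/ov1.png",o)
E
```

```text
(no output)
```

View pics/ov1.png

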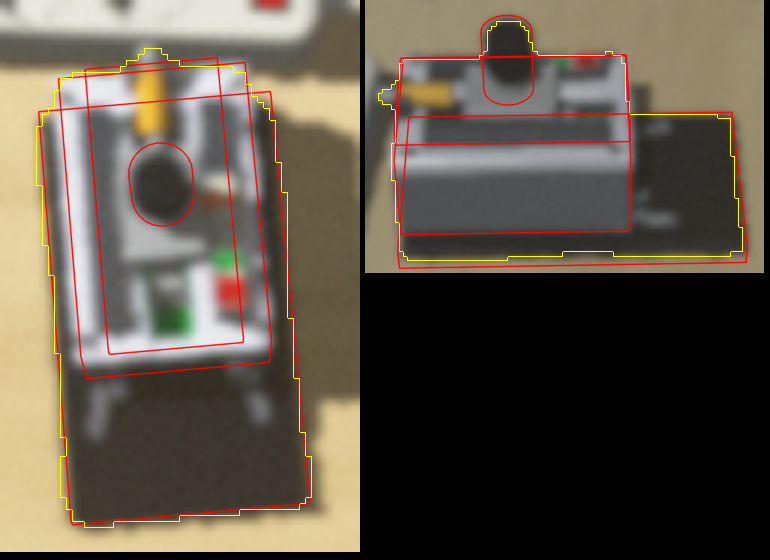

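>>> apply_moves(
  series=[
    [0.1, -0.35, 0, 0, 0, 0.05],
    [0.2, -0.7, 0, 0, 0, 0.1],
    [0.25, -0.9, 0, 0, 0, 0.15],
    [0.25, -0.9, 0, 0, 0, 0.15],
    [0.25, -0.9, 0, 0, 0, 0.15],
    [0.25, -0.9, 0, 0, 0, 0.15],
    [0.25, -0.9, 0, 0, 0, 0.15],
    [0.25, -0.9, 0, 0, 0, 0.15],
    [0.25, -0.9, 0, 0, 0, 0.15],
    [0.25, -0.9, 0, 0, 0, 0.15],
    [0.25, -0.9, 0, 0, 0, 0.15],
    [0.25, -0.9, 0, 0, 0, 0.15],
    [0.25, -0.9, 0, 0, 0, 0.15],
    [0.25, -0.9, 0, 0, 0, 0.15],
  ],
  jaw=0.6,
  squeeze=40,
)

```text
time: 3.75
eef_pos: [0.4883, -0.1097, 0.2501]
tcp_rot: [0.162, 0.987, 0.0, -0.0]
contact_force: [-0.2, 1.3, -0.9]
opening: 0.599
finger_force: 0.0
```

>>> apply_moves(
  series=[
    [0.047, -0.18, -0.03, 0, 0, 0],
    [0.047, -0.18, -0.1, 0, 0, 0],
    [0.047, -0.18, -0.19, 0, 0, 0],
    [0.047, -0.18, -0.19, 0, 0, 0],
    [0.047, -0.18, -0.19, 0, 0, 0],
    [0.047, -0.18, -0.19, 0, 0, 0],
  ],
)

```text
time: 4.5
eef_pos: [0.5272, -0.2529, 0.1001]
tcp_rot: [0.16, 0.987, -0.0, 0.001]
contact_force: [-0.5, -0.8, 0.0]
opening: 0.601
finger_force: 0.0
```

```bash
python3 - <<'E'
from h import *
print(ctrl.get_state()["eef_pos"])
o=[]
for n,c in(("top",(350,150,470,290)),("side",(290,110,430,240))):
    im=ctrl.read_camera(n)[:,:,::-1].copy(); t=ctrl.get_state()["eef_pos"]
    a=cv2.resize(im[c[1]:c[3],c[0]:c[2]],(400,int(400*(c[3]-c[1])/(c[2]-c[0]))),interpolation=cv2.INTER_CUBIC)[:460]
    f=400/(c[2]-c[0])
    for z in(0.03,): 
        p=(proj([.5257,-.2535,.028],n)[0]+.5-[c[0],c[1]])*f; cv2.circle(a,tuple(int(v) for v in p),3,(0,0,255),-1)
        p=(proj(t-[0,0,.019],n)[0]+.5-[c[0],c[1]])*f; cv2.circle(a,tuple(int(v) for v in p),3,(255,0,255),-1)
    o.append(np.vstack([a,np.zeros((467-a.shape[0],400,3),np.uint8)]))
cv2.imwrite("pics/g1.png",np.hstack(o))
E
```

```text
[ 0.52720348 -0.25288644  0.10012567]
```

View pics/g1.png

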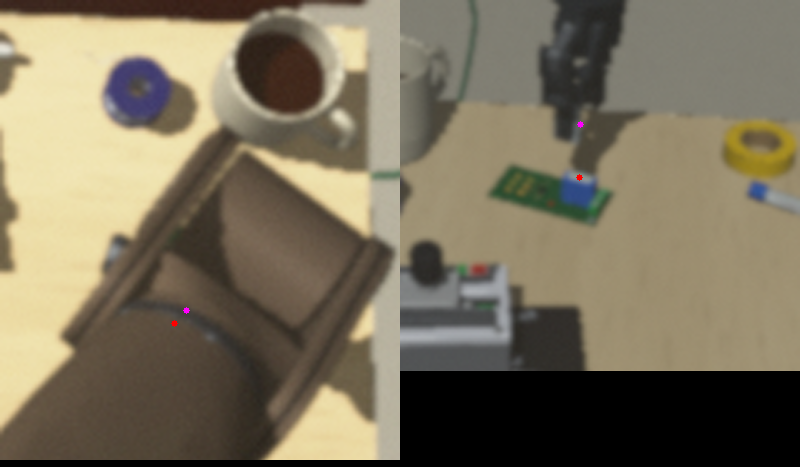

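>>> apply_moves(
  series=[
    [-0.002, -0.001, -0.04, 0, 0, 0],
    [-0.002, -0.001, -0.07, 0, 0, 0],
    [-0.002, -0.001, -0.0875, 0, 0, 0],
    [-0.002, -0.001, -0.0875, 0, 0, 0],
    [-0.002, -0.001, -0.0875, 0, 0, 0],
  ],
)

```text
time: 5.22
eef_pos: [0.5256, -0.2551, 0.0299]
tcp_rot: [0.161, 0.987, -0.001, 0.001]
contact_force: [0.1, 0.1, 1.3]
opening: 0.602
finger_force: 0.0
```

>>> apply_moves(
  series=[
    [0, 0, 0, 0, 0, 0],
    [0, 0, 0, 0, 0, 0],
    [0, 0, 0, 0, 0, 0],
    [0, 0, 0, 0, 0, 0],
    [0, 0, 0, 0, 0, 0],
    [0, 0, 0, 0, 0, 0],
  ],
  jaw=0,
  squeeze=40,
)

```text
time: 5.98
eef_pos: [0.5251, -0.255, 0.0291]
tcp_rot: [0.161, 0.987, -0.0, 0.001]
contact_force: [-0.1, 0.2, 5.3]
opening: 0.143
finger_force: 40.4
```

>>> apply_moves(
  series=[
    [0, 0, 0.0625, 0, 0, 0.05],
    [-0.04, 0.02, 0.0625, 0, 0, 0.2],
    [-0.076, 0.08, 0.0625, 0, 0, 0.4],
    [-0.076, 0.15, 0.0625, 0, 0, 0.577],
    [-0.076, 0.2, 0.0625, 0, 0, 0.577],
    [-0.076, 0.2325, 0.0625, 0, 0, 0.577],
    [-0.076, 0.2325, 0.0625, 0, 0, 0.577],
    [-0.076, 0.2325, 0.0625, 0, 0, 0.577],
    [-0.076, 0.2325, 0.0625, 0, 0, 0.577],
  ],
)

```text
time: 7.1
eef_pos: [0.4639, -0.0695, 0.0782]
tcp_rot: [-0.064, 0.998, -0.0, -0.0]
contact_force: [0.4, -0.3, -1.1]
opening: 0.138
finger_force: 39.6
```

```bash
python3 - <<'E'
from h import *
s=ctrl.get_state(); print(s["eef_pos"],s["tcp_rot"],s["opening"],s["contact_force"])
for n in("top","side"):
    im=ctrl.read_camera(n)[:,:,::-1]; cv2.imwrite(f"pics/{n}1.png",im)
    for t in("board","jig"):
        m=sil(t,n); print(n,t,None if m is None else m.sum()); 
        if m is not None: np.save(f"{t}_{n}.npy",m)
a=cv2.imread("pics/top1.png")[170:300,250:420]; b=cv2.imread("pics/side1.png")[140:290,250:420]
cv2.imwrite("pics/v1.png",np.hstack([cv2.resize(a,(400,306),interpolation=2),cv2.resize(b,(400,353),interpolation=2)[:306]]))
E
```

```text
[ 0.46386134 -0.06952771  0.07824716] [-6.39099730e-02  9.97955664e-01 -8.25275076e-05 -4.25521476e-05] 0.1378002347985246 [ 0.38917173 -0.25526267 -1.07558431]
top board None
top jig 2120.0
side board 743.0
side jig 3570.0
```

View pics/v1.png

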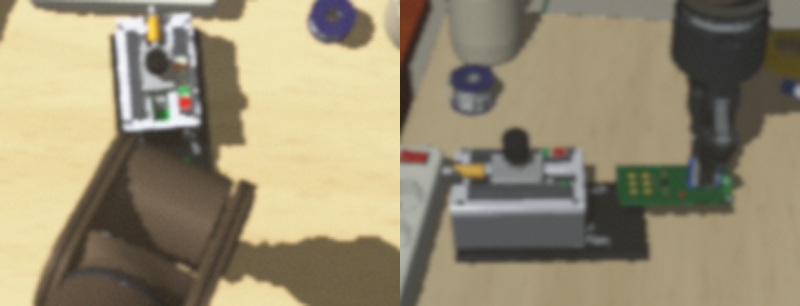

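```bash
python3 - <<'E'
from h import *
m=np.load("board_side.npy"); W=np.zeros_like(m); W[:,:370]=1
tcp=np.array([.46386,-.06953,.0782]); yaw=np.pi/2-2*np.arctan2(.99796,-.0639); yaw=-(yaw+np.pi/2) if 0 else 2*np.arctan2(.99796,-.0639)-np.pi
print("tool yaw",yaw)
slab=[BOARD[0]]
z=.0782-.029
f=lambda p:np.abs(render(place(slab,p[0],p[1],p[2],z),"side")*W-m*W).sum()
x0=[tcp[0]+.026*np.cos(yaw),tcp[1]+.026*np.sin(yaw),yaw]
print("pred",np.round(x0,4),f(x0))
sx=np.array([x0]+[np.array(x0)+np.eye(3)[i]*[.008,.008,.05] for i in range(3)])
r=minimize(f,x0,method="Nelder-Mead",options=dict(initial_simplex=sx,xatol=1e-5,fatol=1e-3)); print("fit",r.x.round(4),r.fun,(m*W).sum())
nose=lambda p:np.array(p[:2])+.05*np.array([np.cos(p[2]),np.sin(p[2])])
print("nose pred,fit",nose(x0),nose(r.x))
# jig again, each view, without knob, free yaw; housing fixed size
for n,k in(("top","jt"),("side","js")):
    M=np.load("m.npz")[k]
    if 1:
        x,ff=fit(lambda p:place([JIG(74,37)[i] for i in(0,1,3)],*p[:3]),{n:M},[.607,-.05,.13]); print(n,x.round(4),ff)
# front base edge in each view: project predicted corners
im=cv2.imread("pics/side1.png"); c=(270,195,385,265); F=6.9
a=cv2.resize(im[c[1]:c[3],c[0]:c[2]],None,fx=F,fy=F,interpolation=2)
def dr(parts,col):
    for p in parts:
        h=cv2.convexHull((((proj(p,"side")+.5-[c[0],c[1]])*F)*16).astype(np.int32)); cv2.polylines(a,[h],True,col,1,cv2.LINE_AA,4)
dr(place(JIG(74,37)[:2],.607,-.0503,.131),(0,0,255)); dr(place(slab,*x0,z),(255,0,255)); dr(place(slab,*r.x,z),(0,255,255))
cv2.imwrite("pics/v2.png",a)
E
```

```text
tool yaw 0.12788666056212872
pred [ 0.4896 -0.0662  0.1279] 23.870588235294118
fit [ 0.4899 -0.0661  0.1317] 22.247058823529414 484.0
nose pred,fit [ 0.53923936 -0.05983709] [ 0.53949941 -0.05956271]
top [ 0.6066 -0.0498  0.1336] 0.04049999670012738
side [ 0.6093 -0.0548  0.1333] 0.06530122705046591
```

View pics/v2.png

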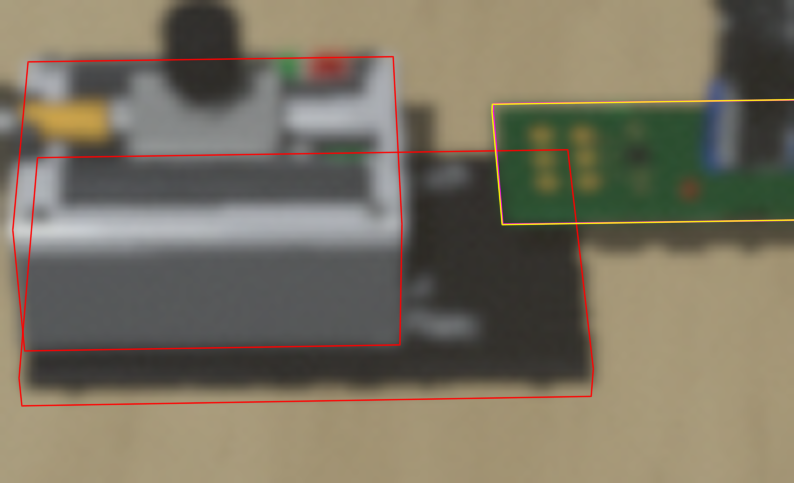

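```bash
python3 - <<'E'
from h import *
yaw=.131; c,s=np.cos(yaw),np.sin(yaw)
def J(P,o=(.607,-.0503)): d=np.array(P[:2])-o; return np.round(1000*np.array([c*d[0]+s*d[1],-s*d[0]+c*d[1]]),1)
sd=lambda u,v:(270+u/6.9-.5,195+v/6.9-.5); tp=lambda u,v:(290+u/6-.5,165+v/6-.5); s3=lambda u,v:(230+u/3-.5,130+v/3-.5)
for k,n,uv,z in[("guide far S","side",sd(450,175),.016),("guide near S","side",sd(455,324),.016),("base near front bottom S","side",sd(590,383),0),("base far front S","side",sd(568,157),.012),
 ("knobtop S","side",s3(208,203),.11),("plate near front S","side",sd(405,222),.062),("plate near back S","side",sd(13,222),.062),
 ("guideL T","top",tp(98,415),.016),("guideR T","top",tp(259,403),.016),("baseL T","top",tp(74,522),.006),("baseR T","top",tp(310,500),.006),("knob T","top",tp(163,183),.11),
 ("plateFL T","top",tp(80,358),.062),("plateFR T","top",tp(268,346),.062),("plateBL T","top",tp(58,85),.062),("plateBR T","top",tp(243,68),.062)]:
    print(k,J(ray(uv,n,z)))
E
```

```text
guide far S [-56.4 -32.5]
guide near S [-54.7  32.8]
base near front bottom S [-95.2  42.8]
base far front S [-94.9 -44.3]
knobtop S [18.4  0.9]
plate near front S [-39.   36.3]
plate near back S [74.  33.8]
guideL T [-54.   33.5]
guideR T [-55.  -31.3]
baseL T [-94.8  47. ]
baseR T [-94.6 -48.3]
knob T [16.2 -0.7]
plateFL T [-38.6  37.2]
plateFR T [-40.4 -35.6]
plateBL T [71.3 37.2]
plateBR T [ 71.6 -36.2]
```

>>> apply_moves(
  series=[
    [0, 0.0006, -0.025, 0, 0, 0.003],
    [0, 0.0006, -0.045, 0, 0, 0.003],
    [0, 0.0006, -0.045, 0, 0, 0.003],
    [0, 0.0006, -0.045, 0, 0, 0.003],
  ],
)

```text
time: 7.9
eef_pos: [0.4638, -0.0681, 0.0424]
tcp_rot: [-0.066, 0.998, 0.0, -0.0]
contact_force: [0.5, 0.6, -0.8]
opening: 0.139
finger_force: 39.7
```

>>> apply_moves(
  series=[
    [0.011, 0.00145, 0, 0, 0, 0],
    [0.022, 0.0029, 0, 0, 0, 0],
    [0.035, 0.0046, 0, 0, 0, 0],
    [0.035, 0.0046, 0, 0, 0, 0],
    [0.035, 0.0046, 0, 0, 0, 0],
  ],
)

```text
time: 8.52
eef_pos: [0.4916, -0.0643, 0.0421]
tcp_rot: [-0.066, 0.998, 0.0, -0.0]
contact_force: [-0.9, 0.2, -1.4]
opening: 0.142
finger_force: 39.6
```

>>> apply_moves(
  series=[
    [0.008, 0, 0, 0, 0, 0],
    [0.016, 0.001, 0, 0, 0, 0],
    [0.024, 0.0021, 0, 0, 0, 0],
    [0.032, 0.0032, 0, 0, 0, 0],
    [0.037, 0.0039, 0, 0, 0, 0],
    [0.037, 0.0039, 0, 0, 0, 0],
  ],
)

```text
time: 9.28
eef_pos: [0.5217, -0.0613, 0.0423]
tcp_rot: [-0.066, 0.998, -0.0, 0.0]
contact_force: [0.1, 0.6, -1.1]
opening: 0.142
finger_force: 39.7
```

>>> apply_moves(
  series=[
    [0.006, 0.0008, 0, 0, 0, 0],
    [0.012, 0.0016, 0, 0, 0, 0],
    [0.018, 0.0024, 0, 0, 0, 0],
    [0.02, 0.0027, 0, 0, 0, 0],
    [0.02, 0.0027, 0, 0, 0, 0],
  ],
)

```text
time: 9.9
eef_pos: [0.5374, -0.0591, 0.0423]
tcp_rot: [-0.066, 0.998, 0.0, -0.0]
contact_force: [0.2, 0.3, -1.2]
opening: 0.139
finger_force: 39.7
```

>>> apply_moves(
  series=[
    [0.002, 0.00026, -0.0005, 0, 0, 0],
    [0.004, 0.0005, -0.001, 0, 0, 0],
    [0.005, 0.00065, -0.001, 0, 0, 0],
    [0.005, 0.00065, -0.001, 0, 0, 0],
  ],
)

```text
time: 10.4
eef_pos: [0.5404, -0.0587, 0.0414]
tcp_rot: [-0.066, 0.998, 0.0, -0.002]
contact_force: [-5.4, -1.2, 3.4]
opening: 0.143
finger_force: 40.2
```

>>> apply_moves(
  series=[
    [0.001, 0.0001, 0, 0, 0, 0],
    [0.0015, 0.0002, 0, 0, 0, 0],
    [0.0015, 0.0002, 0, 0, 0, 0],
  ],
)

```text
time: 10.78
eef_pos: [0.5405, -0.0587, 0.0412]
tcp_rot: [-0.066, 0.998, 0.0, -0.003]
contact_force: [-8.2, -1.4, 5.0]
opening: 0.14
finger_force: 40.6
```

>>> apply_moves(
  series=[
    [0.0025, 0.0003, 0, 0, 0, 0],
    [0.0025, 0.0003, 0, 0, 0, 0],
    [0.0025, 0.0003, 0, 0, 0, 0],
  ],
)

```text
time: 11.15
eef_pos: [0.5407, -0.0586, 0.0411]
tcp_rot: [-0.066, 0.998, 0.0, -0.006]
contact_force: [-13.1, -4.0, 9.4]
opening: 0.14
finger_force: 41.1
```

>>> apply_moves(
  series=[
    [-0.003, -0.0004, 0, 0, 0, 0],
    [-0.003, -0.0004, 0, 0, 0, 0],
  ],
)

```text
time: 11.4
eef_pos: [0.5405, -0.0586, 0.0412]
tcp_rot: [-0.066, 0.998, 0.0, -0.002]
contact_force: [-6.6, -1.7, 3.1]
opening: 0.142
finger_force: 40.3
```

>>> apply_moves(
  series=[
    [0, 0, 0, 0, 0, 0],
    [0, 0, 0, 0, 0, 0],
    [0, 0, 0, 0, 0, 0],
    [0, 0, 0, 0, 0, 0],
  ],
  jaw=0.45,
)

```text
time: 11.9
eef_pos: [0.5425, -0.0585, 0.0416]
tcp_rot: [-0.066, 0.998, -0.0, 0.0]
contact_force: [0.3, -0.1, 0.0]
opening: 0.45
finger_force: 0.0
```

>>> apply_moves(
  series=[
    [0, 0, 0.04, 0, 0, 0],
    [0, 0, 0.1, 0, 0, 0],
    [0, 0, 0.175, 0, 0, 0],
    [0, 0, 0.175, 0, 0, 0],
    [0, 0, 0.175, 0, 0, 0],
  ],
)

```text
time: 12.52
eef_pos: [0.542, -0.0585, 0.1814]
tcp_rot: [-0.066, 0.998, -0.0, 0.0]
contact_force: [-0.4, 0.1, -0.4]
opening: 0.451
finger_force: 0.0
```

```bash
python3 - <<'E'
from h import *
print(ctrl.get_state()["eef_pos"])
im=ctrl.read_camera("side")[:,:,::-1]; cv2.imwrite("pics/side2.png",im)
yaw=.131; c,s=np.cos(yaw),np.sin(yaw)
bx=.607-.04*c; by=-.0503-.04*s
C=(265,180,375,260); F=7
a=cv2.resize(im[C[1]:C[3],C[0]:C[2]],None,fx=F,fy=F,interpolation=2)
def dr(parts,col):
    for p in parts:
        h=cv2.convexHull((((proj(p,"side")+.5-[C[0],C[1]])*F)*16).astype(np.int32)); cv2.polylines(a,[h],True,col,1,cv2.LINE_AA,4)
dr(place(BOARD,bx,by,yaw,.012),(0,255,255)); dr(place([JIG()[3]],.607,-.0503,yaw),(0,0,255))
cv2.imwrite("pics/v3.png",a)
E
```

```text
[ 0.54202109 -0.0584676   0.18142885]
```

View pics/v3.png

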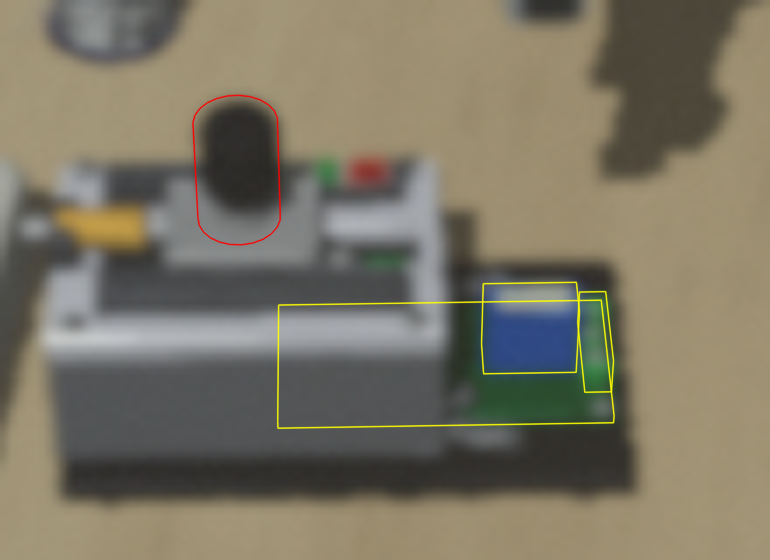

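>>> apply_moves(
  series=[
    [0.05, 0.006, 0, 0, 0, 0],
    [0.106, 0.0135, 0, 0, 0, 0],
    [0.106, 0.0135, 0, 0, 0, 0],
    [0.106, 0.0135, -0.03, 0, 0, 0],
    [0.106, 0.0135, -0.07, 0, 0, 0],
    [0.106, 0.0135, -0.1, 0, 0, 0],
    [0.106, 0.0135, -0.1018, 0, 0, 0],
    [0.106, 0.0135, -0.1018, 0, 0, 0],
  ],
  jaw=0.65,
)

```text
time: 13.58
eef_pos: [0.6266, -0.0478, 0.1001]
tcp_rot: [-0.066, 0.998, 0.0, -0.0]
contact_force: [0.4, -0.3, 0.2]
opening: 0.646
finger_force: 0.0
```

>>> apply_moves(
  series=[
    [0, 0, 0, 0, 0, 0],
    [0, 0, 0, 0, 0, 0],
    [0, 0, 0, 0, 0, 0],
    [0, 0, 0, 0, 0, 0],
    [0, 0, 0, 0, 0, 0],
    [0, 0, 0, 0, 0, 0],
  ],
  jaw=0,
  squeeze=90,
)

```text
time: 14.32
eef_pos: [0.6277, -0.0479, 0.1018]
tcp_rot: [-0.066, 0.998, -0.0, 0.001]
contact_force: [-1.9, 0.1, 6.2]
opening: 0.248
finger_force: 88.1
```

>>> apply_moves(
  series=[
    [-0.006, -0.0008, 0, 0, 0, 0],
    [-0.012, -0.0016, 0, 0, 0, 0],
    [-0.018, -0.0024, 0, 0, 0, 0],
    [-0.02, -0.0026, 0, 0, 0, 0],
    [-0.02, -0.0026, 0, 0, 0, 0],
    [-0.02, -0.0026, 0, 0, 0, 0],
  ],
)

```text
time: 15.08
eef_pos: [0.6137, -0.0497, 0.1019]
tcp_rot: [-0.065, 0.998, -0.0, 0.004]
contact_force: [7.0, 2.2, 2.0]
opening: 0.248
finger_force: 88.1
```

>>> apply_moves(
  series=[
    [-0.004, -0.0005, 0, 0, 0, 0],
    [-0.008, -0.001, 0, 0, 0, 0],
    [-0.012, -0.0016, 0, 0, 0, 0],
    [-0.0145, -0.0019, 0, 0, 0, 0],
    [-0.0145, -0.0019, 0, 0, 0, 0],
    [-0.0145, -0.0019, 0, 0, 0, 0],
  ],
)

```text
time: 15.82
eef_pos: [0.6033, -0.0511, 0.1019]
tcp_rot: [-0.065, 0.998, -0.0, 0.006]
contact_force: [9.5, 2.8, -0.8]
opening: 0.249
finger_force: 88.1
```

```bash
python3 - <<'E'
from h import *
s=ctrl.get_state(); print(s["eef_pos"],s["contact_force"])
o=[]
C=(265,180,375,260)
im=ctrl.read_camera("side")[:,:,::-1]; cv2.imwrite("pics/side3.png",im)
im2=ctrl.read_camera("top")[:,:,::-1]; cv2.imwrite("pics/top3.png",im2)
a=cv2.resize(im[170:260,265:375],None,fx=4.5,fy=4.5,interpolation=2); b=cv2.resize(im2[170:260,285:345],None,fx=4.5,fy=4.5,interpolation=2)
cv2.imwrite("pics/v4.png",np.hstack([a,b]))
for n in CAL:
  for t in("pointer","knob","green_mark"): print(n,t,[(round(d["p"],2),(np.array(d["xy"])*[640,400]).round(1)) for d in ctrl.boxes_of(t,n)[:2]])
E
```

```text
[ 0.60326203 -0.05105021  0.10190386] [ 9.45986295  2.78229904 -0.82348791]
side pointer [(0.72, array([310.5, 211.3]))]
side knob [(0.6, array([309.4, 212.7]))]
side green_mark [(0.92, array([301.8, 229.8]))]
top pointer [(0.62, array([338.5, 236.2]))]
top knob [(0.55, array([320.9, 242.3])), (0.42, array([387.7, 176.5]))]
top green_mark [(0.86, array([337., 236.]))]
```

View pics/v4.png

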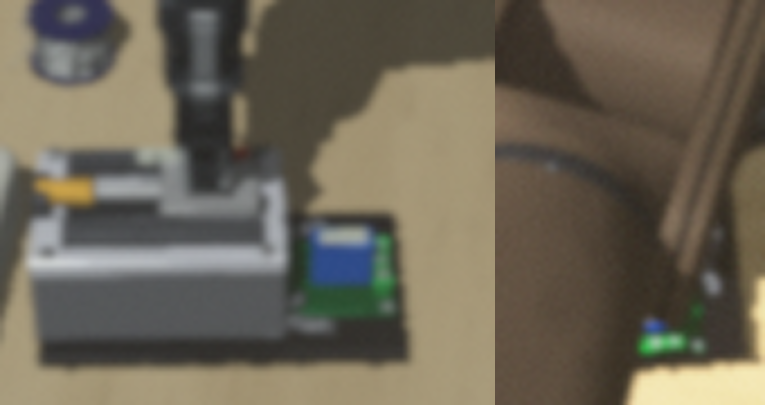

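```bash
python3 - <<'E'
from h import *
A=cv2.imread("pics/side2.png",0).astype(np.float32); B=cv2.imread("pics/side3.png",0).astype(np.float32)
yaw=.131; u=np.array([np.cos(yaw),np.sin(yaw),0]); v=np.array([-u[1],u[0],0])
O=np.array([.607,-.0503,0])
p=[proj(O+x*u+.022*v+[0,0,.074],"side")[0] for x in(.02,-.005)]; print(p, "px per 25mm",p[1]-p[0])
# slide block edges: profiles along its front face
for f,im in(("before",A),("after",B)):
    I=cv2.resize(im,None,fx=8,fy=8,interpolation=cv2.INTER_CUBIC)
    for r in(214.5,215.5,216.5):
        row=cv2.GaussianBlur(I[int(r*8)-4:int(r*8)+4].mean(0)[None],(0,0),5)[0]; g=np.gradient(row); s=slice(275*8,335*8); gs=g[s]
        print(f,r,"row",row[275*8:330*8:24].astype(int))
for t in range(205,219,3):
    pass
T=cv2.resize(A[203:219,286:313],None,fx=8,fy=8,interpolation=2); S=cv2.resize(B[202:221,284:330],None,fx=8,fy=8,interpolation=2)
for nm,(r0,r1,c0,c1) in {"face":(211,218,285,314),"low-left":(208,218,285,296),"low-right":(209,218,303,314)}.items():
    T=cv2.resize(A[r0:r1,c0:c1],None,fx=8,fy=8,interpolation=2); S=cv2.resize(B[r0-3:r1+3,c0-2:c1+22],None,fx=8,fy=8,interpolation=2)
    m=cv2.matchTemplate(S,T,cv2.TM_CCOEFF_NORMED); _,q,_,l=cv2.minMaxLoc(m); print(nm,round(q,3),"shift px",l[0]/8-2,l[1]/8-3)
E
```

```text
[array([298.44447665, 217.79414948]), array([310.97103816, 217.60614365])] px per 25mm [12.52656151 -0.18800583]
before 214.5 row [ 84 122 121 120  97 125 132 131 130 131 132 130  98 117 115 114 114 151
  97]
before 215.5 row [ 73 114  94  90  76 127 137 136 134 134 135 129  90 100  82  82  86 147
  96]
before 216.5 row [ 70 121  73  65  67 128 137 136 135 134 133 126  90 106  71  73  84 147
  93]
after 214.5 row [ 88 126 125 124  96  95  95  94  97 130 135 124 121 121 127 134 103 156
  98]
after 215.5 row [ 75 117  96  93  68  65  66  66  74 131 139 134 129 128 130 130  98 156
  99]
after 216.5 row [ 72 126  75  67  57  56  56  57  67 130 138 133 126 124 123 121  99 157
  96]
face 0.775 shift px 11.25 0.5
low-left 0.928 shift px 11.25 -0.125
low-right 0.629 shift px 11.5 0.75
```

>>> apply_moves(
  series=[
    [-0.0018, -0.0002, 0, 0, 0, 0],
    [-0.0018, -0.0002, 0, 0, 0, 0],
    [-0.0018, -0.0002, 0, 0, 0, 0],
    [-0.0018, -0.0002, 0, 0, 0, 0],
  ],
)

```text
time: 16.73
eef_pos: [0.602, -0.0512, 0.1019]
tcp_rot: [-0.065, 0.998, -0.0, 0.006]
contact_force: [11.0, 2.9, -1.3]
opening: 0.255
finger_force: 88.1
```

```bash
python3 - <<'E'
from h import *
im=ctrl.read_camera("side")[:,:,::-1]; cv2.imwrite("pics/side4.png",im); s=ctrl.get_state(); print(s["time"],s["eef_pos"],s["contact_force"])
E0=lambda f:cv2.cvtColor(cv2.imread(f),6).astype(np.float32) if isinstance(f,str) else f
def edges(f):
    I=cv2.resize(cv2.imread(f,0).astype(np.float32),None,fx=8,fy=8,interpolation=2); out=[]
    for r in(215.5,216.5):
        row=cv2.GaussianBlur(I[int(r*8)-4:int(r*8)+4].mean(0)[None],(0,0),4)[0]; g=np.gradient(row)[280*8:318*8]
        out.append(280+np.argmax(g)/8)
    return out
for f in("side2","side3","side4"): print(f,edges(f"pics/{f}.png"))
a=cv2.imread("pics/side4.png")[195:225,275:335]; cv2.imwrite("pics/v5.png",cv2.resize(a,None,fx=12,fy=12,interpolation=2))
E
```

```text
16.775 [ 0.6019797  -0.05118258  0.10190324] [11.63805606  3.15651088 -0.50470568]
side2 [np.float64(288.375), np.float64(288.25)]
side3 [np.float64(300.375), np.float64(300.375)]
side4 [np.float64(300.75), np.float64(300.75)]
```

View pics/v5.png

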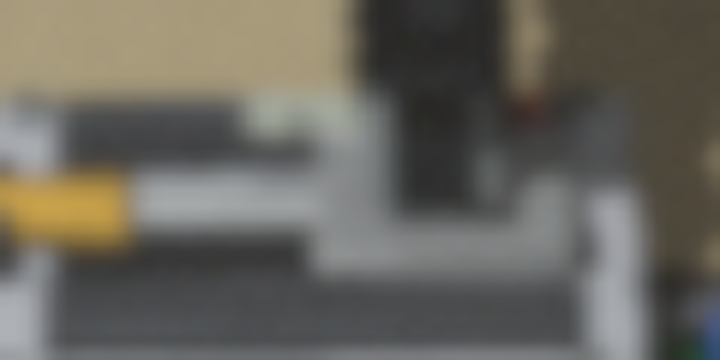

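```bash
python3 -c "
from plant import ctrl
print(ctrl.sign_off())"
```

```text
the job is handed in; nothing more can be done
None
```

The board is fully home against the stop and released, and the slide is held by its knob at about 25 mm of travel, the middle of the green mark. I checked the travel by tool position, slide shift in the side camera and about 12 N of pull, because the pointer itself was hidden. The job is handed in.

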